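# Switch the lock pump off and bolt its switch

## Task

Switch the pump off by pushing the black toggle all the way over, away from the bolt's path. Then lock it off: press the long yellow spring catch bar down with one fingertip and keep it down while the other fingertip pushes the red upright tab of the bolt until the bolt is fully home, and only then let the catch spring back up. Leave the float, handwheel, nozzle and spanner where they lie, and finish clear of everything.

Things in the scene. Friction and masses are not known exactly. Their poses are not given: they have to be found in the camera images.
- switch_box: Fixed grey metal box, 276 x 206 mm, lid 70 mm above the bench. Origin: centre of its underside; +x = the way the bolt goes home, z up. 'Box' places are mm along its axes. Bolt line: box y -35. Toggle pivot: box (85, -25, 70). Three U brackets over the bolt (box x 4 to 18, 49 to 61, 112 to 122, y -50 to -20) stand 37 above the lid. The rest of the lid is clear.
- toggle (a joint): Black toggle lever, round bar 11 mm thick, 15 mm ball end 70 mm from the pivot, which is at lid height. 0 = on: leans 0.4 rad towards box -y, across the bolt's path, and blocks the bolt. 0.4 = upright. 0.8 = fully off: leans 0.4 rad towards box +y, clear of the bolt. Stays where left; about 1 N at the tip.
- toggle_tip (a point): Centre of the ball on the end of the toggle (moves with it).
- catch (a joint): Yellow spring catch bar, m pressed down: 0 = up, 0.012 = bottomed. 2 N to start, 4 N at 6 mm, 6 N at the bottom. Up, its tooth locks the bolt; from 0.006 down the bolt is free. Three rack teeth under the bolt lock it again if the catch is let up part way.
- catch_bar (a point): Centre of the top face of the flat yellow catch bar: 151 mm along x (box x -115 to 36), 40 mm wide (box y 18 to 58), 30 mm above the lid when up; moves with it. Press anywhere along it; a fingertip may slide along it. A thin arm runs from it under the bolt at box x 28 to 36.
- bolt (a joint): Steel bolt, how far it has slid, m: 0 = drawn back (start), 0.060 = fully home against its stop, its nose past the toggle. Moves along the box's +x, about 2 N of friction. Past 0.053 the catch can spring up behind its last tooth.
- bolt_tab (a point): Red upright tab at the bolt's tail: plate 8 mm thick (x), 34 mm wide (box y -52 to -18), from 6 to 42 mm above the lid. The point: middle of its rear (-x) face, 30 mm above the lid, box x -79 when drawn back; moves with the bolt. Behind it the lid is bare, room for a finger down to 5 mm above the lid. Free gap of 36 mm across y between tab and catch bar.
- float: Loose red plastic float, 82 mm across, 78 mm tall, origin at the centre of its underside. Leave alone.
- handwheel: Loose cast iron handwheel lying flat, 110 mm across, 24 mm tall, origin at the centre of its underside. Leave alone.
- nozzle: Loose brass nozzle standing on its 48 mm foot, 82 mm tall, origin at the centre of its underside. Leave alone.
- spanner: Loose chrome open-ended spanner lying flat, 154 mm along its x, 30 mm wide, 8 mm thick, origin at the centre of its underside. Leave alone.

How it is judged (in metres and radians):
On the way, in this order (a step that is already met when the one before it is completed fails the run):
1. the toggle is pushed over to off (past 0.65 rad) with the bolt still drawn back (value of joint toggle above 0.65 rad and value of joint bolt below 0.006 m and value of joint catch below 0.003 m), for 0.1 s.
2. a finger holds the catch down (past 6 mm) with the bolt still drawn back (value of joint toggle above 0.6 rad and value of joint bolt below 0.008 m and value of joint catch above 0.006 m and contact force between the fingers and catch above 0.3 N), for 0.1 s.
3. the bolt comes home (past 54 mm) pushed by a finger, with a finger still holding the catch down (value of joint bolt above 0.054 m and value of joint catch above 0.0045 m and contact force between the fingers and catch above 0.3 N and contact force between any of the fingers, the arm and bolt above 0.1 N), for 0.05 s.
At the end, for the whole second after the job is handed in: The toggle is off (past 0.55 rad of 0.8), the bolt is home (past 54 of 60 mm), the catch is back up (within 2 mm) and the four loose things have not moved more than 15 mm (value of joint toggle above 0.55 rad and value of joint bolt above 0.054 m and value of joint catch below 0.002 m and velocity of joint bolt below 0.005 m/s and not (distance of float from where it was at the start of the episode above 0.015 m) and not (distance of handwheel from where it was at the start of the episode above 0.015 m) and not (distance of nozzle from where it was at the start of the episode above 0.015 m) and not (distance of spanner from where it was at the start of the episode above 0.015 m)); the robot touches nothing.
It fails at once if the catch is let up while the bolt is part way (10 to 48 mm) (value of joint bolt between 0.01 and 0.048 m and value of joint catch below 0.0045 m).
It fails at once if the float, handwheel, nozzle or spanner is moved more than 15 mm or lifted (distance of any of float, handwheel, nozzle, spanner from where it was at the start of the episode above 0.015 m).
It also fails if it takes over 59 s, if anything falls off the work surface, if the arm or the gripper's body presses on something with over 40 N, if the wrist force passes 120 N, or if a joint passes its speed limit or range.

## Robot

A 7-joint arm with a two-finger parallel gripper is mounted at the origin on the work surface. World frame = base frame: x ahead of the robot, y to its left, z up, the work surface at z = 0. Lengths are in m, angles in degrees, forces in N, time in s.
With the tool pointing down it reaches from about 0.4 to 0.925 m from the base axis. Payload 4.1 kg.
Tool frame: the origin (TCP) lies at the centre of the arm's flange, where the gripper is bolted on; the fingertips stand 173 mm ahead of it and the grasp point (between the pads) lies grip_depth ahead of it (grip_depth is the distance from the TCP to the grasp point, in m); z points along the fingers, y is the direction in which the jaws open and shut (so a half turn about z gives the same grasp; the last joint's range is limited). The gripper opens to 85 mm and grips with 20 to 120 N. Pads are 22 mm wide; open, the fingers measure 114 mm over their backs; the gripper's body (76 mm by 85 mm) begins 54 mm behind the grasp point. The pads swing forward as they close: fully open they stand 13 mm farther back than shut.
Start: joints at [-80.443, 22.827, 2.584, 88.041, -1.071, 69.15, -2.905], TCP at [0.171, 0.627, 0.405] pointing down, gripper open.
Joint ranges: [-161.44, 161.44], [-28.35, 127.94], [-78.24, 83.42], [0, 140.83], [-78.03, 258.03], [13.02, 114.36], [-168.23, 168.23]. Speed limits (degrees/s): [147.25, 147.25, 180, 180, 180, 180, 180].

## Interface

Orientations are given as [roll, pitch, yaw] about the fixed x, y, z axes, in that order (R = Rz(yaw) Ry(pitch) Rx(roll)).
In Python, from rig import * gives the robot as it stands. The module is installed in compiled form; this text tells all that it offers.
- The arm moves only by the tool step_arm, never from a script. Its argument "plan" is a list that holds one entry, the list of rows, each a list of 4 numbers: the shift along the world's x, y, z in m, then the turn about the world's z in rad. A call has 1 to 10 rows; each row is the pose to reach, as a shift and turn from the pose commanded when the call began; what a row does not reach only later rows make up. A row lasts 1/8 s, in which the tool goes at most 62.5 mm and 10.7 degrees, less where a joint would pass 70% of its speed; a pose out of reach is approached as far as the arm can. A call with a gripper value outside its range is refused whole. "jaw" is the opening, from 0 (shut) to 1 (fully open), set as the call begins (left out, the last holds). The fingers move at their own pace and stop on an object; the grip force is fixed at half the most. Time passes only in rows, so rows that repeat a pose let the fingers close. It gives the time, the measured TCP pose, the force and the opening at its end, in the units of the state.
- get_state(): the state, without advancing time (a new reading comes with each control period).
- snapshot(name): name is "side" or "top"; returns a dict with "color" (384x512x3 uint8, red, green, blue), "depth" (384x512 float32, m along the optical axis (not along the pixel's ray), 0 where there is no reading), "K" (3x3 intrinsics, pixels), "k1" (the pictures are not rectified: a ray, as slopes to the right and down, at radius r is drawn at 1 + k1 r^2 times it, then the intrinsics apply), "R" (3x3) and "t" (3): a world point X has camera coordinates R X + t. Camera axes: x right, y down, z forward; pixel columns grow to the right and rows downward; lengths in m; the calibration is good to about 2 mm. A picture is of the moment at which its call begins.
- sign_off(): hands the job in, once; it reports no verdict.
The state is a dict: "time": time; "joints": joint angles; "dq": joint speeds; "effort": joint torques, N m; "tool_pos": TCP position; "tcp_rot": TCP orientation; "contact_force": force on the tool from outside, world axes, zero at the start; "moment": the same for the moment, N m; "grip_width": finger opening in m.
Only numpy, scipy, OpenCV 4.12 (cv2) and the standard library are available. Lean on these libraries where they do the work, as an engineer would, in place of code of your own. Each camera call takes 0.05 s, during which the arm holds its last target.

## Working session

There is one attempt and no reset: what is moved stays moved. The work goes in short steps, Python scripts to look and compute and a tool call to move; the robot and the scene stay as the last step left them, time stands still between calls to the robot, and variables do not carry over. Pictures are saved under pics/ and viewed, and the job is handed in when it is done.

Besides the shell and the picture viewer there is one more tool, called after "Request:" as name(argument=value, ...) on one line, values as JSON. step_arm: Moves the arm, as the interface text tells. Its arguments: {"type":"object","properties":{"plan":{"type":"array","items":{"type":"array","items":{"type":"array","items":{"type":"number"}}}},"jaw":{"type":"number"}},"required":["plan"]}

```bash
mkdir -p pics; ls
python3 - <<'E'
from rig import *
import cv2,numpy as np,pickle
print(get_state())
for n in ("side","top"):
    s=snapshot(n); pickle.dump(s,open(f"{n}0.pkl","wb"))
    cv2.imwrite(f"pics/{n}0.png",cv2.resize(s["color"][:,:,::-1],(768,576)))
    print(n,s["K"],s["k1"],s["R"],s["t"])
E
```

```text
pics
{'time': 0.0, 'joints': array([-80.44570712,  22.87197395,   2.57809157,  88.11544418,
        -1.07173773,  69.14868434,  -2.90352123]), 'dq': array([ 0.07019218, -0.01000961,  0.01668921, -0.01129915,  0.03852509,
        0.03809514, -0.01552957]), 'effort': array([-5.54903054e-04, -4.75118208e+01,  1.36439547e+00, -2.54217285e+01,
        1.15838033e-02,  9.16024495e-03, -1.76700414e-06]), 'tool_pos': array([0.17057155, 0.62690894, 0.40365189]), 'tcp_rot': array([-1.79888216e+02,  6.62740495e-03,  1.64783084e+02]), 'contact_force': array([ 1.21215285,  0.36292531, -0.85432433]), 'moment': array([0.01185213, 0.00542216, 0.00553396]), 'grip_width': 0.08521960559311595}
side [[493.59908696   0.         259.84090345]
 [  0.         493.59908696 181.34423843]
 [  0.           0.           1.        ]] -0.10771685200526304 [[-0.96742201 -0.25302009 -0.00868856]
 [-0.14765748  0.59178079 -0.79245994]
 [ 0.20565001 -0.76536026 -0.60986207]] [0.5667222  0.16671677 0.95504748]
top [[404.15928174   0.         255.51008518]
 [  0.         404.15928174 194.48830622]
 [  0.           0.           1.        ]] -0.02554820131361462 [[ 0.03109085 -0.99909185  0.0291349 ]
 [-0.99259451 -0.034287   -0.11653556]
 [ 0.11742867 -0.02529595 -0.9927591 ]] [-0.00921396  0.61137394  0.99433034]
```

View pics/side0.png

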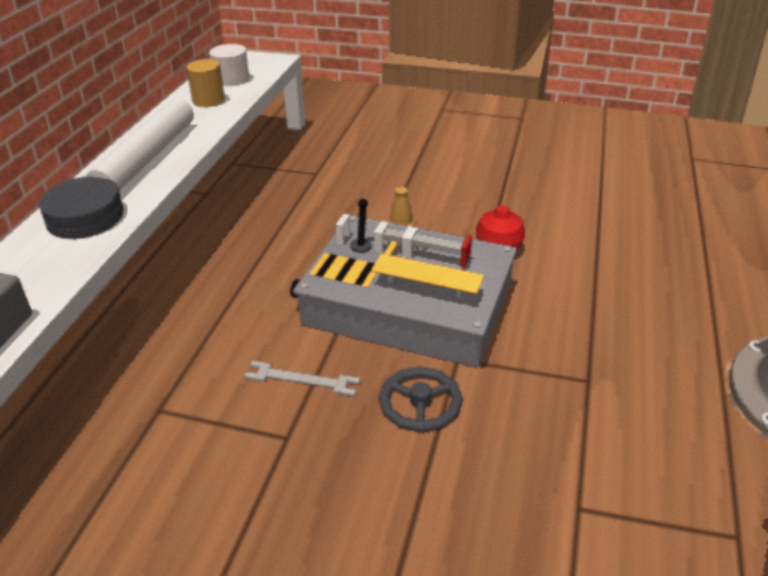

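View pics/top0.png

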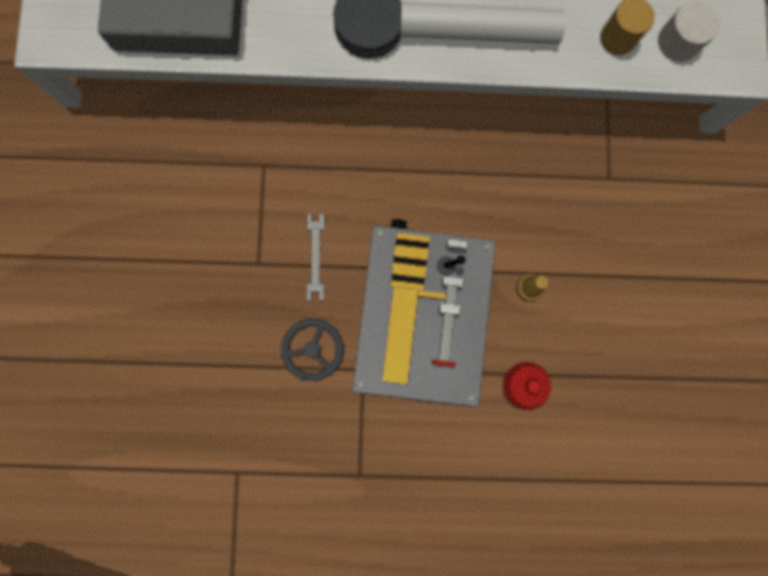

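Side view: the box is in the middle, with the red tab near (466,250), the toggle ball at (362,203) and the catch bar from (378,265) to (480,280). Top view: image up is +x. The box corners are near (375,228), (494,240), (478,404) and (356,390), the tab is at (444,363), and the toggle leans right, which is box -y.

```bash
cat > h.py <<'E'
import numpy as np,cv2,pickle
def rays(s,uv):
    n=cv2.undistortPoints(np.array(uv,float).reshape(-1,1,2),s["K"],np.array([s["k1"],0,0,0.]),None,None,None).reshape(-1,2)
    d=np.c_[n,np.ones(len(n))]
    return d
def onplane(s,uv,z):
    d=rays(s,uv)@s["R"]; c=-s["R"].T@s["t"]
    return c+d*((z-c[2])/d[:,2])[:,None]
def bydepth(s):
    h,w=s["depth"].shape; v,u=np.mgrid[:h,:w]
    d=rays(s,np.c_[u.ravel(),v.ravel()])*s["depth"].reshape(-1,1)
    return ((d-s["t"])@s["R"]).reshape(h,w,3)
E
python3 - <<'E'
from h import *
for n in("top","side"):
    s=pickle.load(open(n+"0.pkl","rb")); P=bydepth(s); ok=s["depth"]>0
    hsv=cv2.cvtColor(s["color"],cv2.COLOR_RGB2HSV); H,S,V=cv2.split(hsv)
    if n=="top":
        # lid
        roi=np.zeros(H.shape,bool); roi[140:280,225:340]=1
        g=(abs(P[...,2]-.07)<.012)&roi&ok&(S<60)
        m=cv2.morphologyEx(g.astype(np.uint8),cv2.MORPH_CLOSE,np.ones((15,15)))
        c=max(cv2.findContours(m,0,2)[0],key=cv2.contourArea)[:,0]
        w=onplane(s,c,.07)[:,:2].astype(np.float32)
        print("lid",cv2.minAreaRect(w),np.median(P[g][:,2])); print(cv2.boxPoints(cv2.minAreaRect(w)))
    k=[]
    for nm,mm in(("yellow",(H>18)&(H<32)&(S>170)&(V>150)),("red",((H<4)|(H>175))&(S>190)&(V>90)),("black",V<38)):
        cnt,lab,st,ce=cv2.connectedComponentsWithStats(mm.astype(np.uint8))
        for i in range(1,cnt):
            if st[i,4]>15:
                q=P[(lab==i)&ok]
                if len(q): print(n,nm,st[i],ce[i].round(1),np.median(q,0).round(3),q.min(0).round(3),q.max(0).round(3))
    print("shelf",[P[y,x].round(3) for y,x in((58,150),(40,150),(10,300),(10,100))] if n=="top" else "")
E
```

```text
lid ((0.5723458528518677, -0.057022519409656525), (0.20544686913490295, 0.2752281129360199), 84.81592559814453) 0.070582582292602
[[ 0.42601302 -0.14689155]
 [ 0.7001154  -0.17176   ]
 [ 0.7186787   0.03284651]
 [ 0.44457632  0.05771495]]
top yellow [266 157  19   4  40] [275.1 158.3] [ 0.7   -0.034  0.071] [ 0.696 -0.057  0.067] [ 0.703 -0.011  0.076]
top yellow [264 164  20   9 133] [273.5 167.8] [ 0.675 -0.032  0.071] [ 0.665 -0.055  0.065] [ 0.685 -0.007  0.076]
top yellow [263 176  20   9 129] [272.4 179.7] [ 0.645 -0.029  0.071] [ 0.636 -0.053  0.067] [ 0.655 -0.005  0.076]
top yellow [257 188  39  67 984] [267.4 219.8] [ 0.545 -0.017  0.1  ] [ 0.464 -0.083  0.065] [0.624 0.006 0.107]
top red [336 242  31  30 695] [351.1 256.9] [ 0.462 -0.228  0.059] [ 0.426 -0.267  0.035] [ 0.499 -0.197  0.082]
top black [154  16   5  14  21] [156.6  22.8] [0.976 0.25  0.194] [0.961 0.25  0.181] [0.996 0.254 0.206]
top black [226  23  40  15 179] [245.4  31.8] [0.969 0.05  0.181] [0.963 0.005 0.166] [0.991 0.095 0.193]
top black [262 147   8   5  35] [265.5 148.9] [ 0.728 -0.012  0.048] [ 0.72
[... 1196 characters left out ...]
.195  0.08 ]
side red [308 157   6  20  65] [310.2 166.3] [ 0.493 -0.073  0.104] [ 0.491 -0.096  0.079] [ 0.497 -0.066  0.114]
side black [ 73 130   8  18  59] [ 77.2 139. ] [0.966 0.044 0.175] [0.964 0.03  0.16 ] [0.971 0.059 0.19 ]
side black [239 133   5  31 107] [240.9 148.3] [ 0.653 -0.094  0.11 ] [ 0.649 -0.107  0.074] [ 0.657 -0.083  0.144]
side black [212 170  11  14  36] [217.3 176.4] [ 0.69  -0.033  0.071] [ 0.685 -0.058  0.067] [ 0.694 -0.008  0.074]
side black [225 173  11  14  39] [229.8 179.3] [ 0.66 -0.03  0.07] [ 0.656 -0.055  0.067] [ 0.664 -0.005  0.072]
side black [238 176  10  13  38] [242.7 182.1] [ 0.631 -0.028  0.07 ] [ 0.626 -0.052  0.068] [ 0.635 -0.004  0.073]
shelf
```

Request:
step_arm(plan=[[[0.03, -0.045, 0, 0.0], [0.06, -0.09, 0, 0.02], [0.09, -0.135, 0, 0.05], [0.12, -0.18, 0, 0.08], [0.15, -0.225, 0, 0.11], [0.18, -0.27, 0, 0.14], [0.21, -0.32, 0, 0.16], [0.24, -0.365, 0, 0.175], [0.27, -0.41, 0, 0.175], [0.3, -0.455, 0, 0.175]]], jaw=0.75)

```text
time: 1.35
tool_pos: [0.4712, 0.1706, 0.4046]
tcp_rot: [180.0, -0.0, 174.8]
contact_force: [1.2, 0.5, 0.8]
grip_width: 0.0639
```

Request:
step_arm(plan=[[[0.03, -0.045, 0, 0], [0.06, -0.09, 0, 0], [0.09, -0.135, 0, 0], [0.12, -0.18, 0, 0], [0.15, -0.23, 0, 0], [0.182, -0.279, 0, 0], [0.182, -0.279, -0.03, 0], [0.182, -0.279, -0.07, 0], [0.182, -0.279, -0.07, 0]]])

```text
time: 2.48
tool_pos: [0.6513, -0.1061, 0.3308]
tcp_rot: [180.0, -0.5, 174.8]
contact_force: [-0.2, 0.7, 1.0]
grip_width: 0.0641
```

```bash
cat > look.py <<'E'
from rig import *
import sys
from h import *
tag=sys.argv[1]
ims=[]
for n in("side","top"):
    s=snapshot(n); pickle.dump(s,open(f"{n}{tag}.pkl","wb"))
    a=(110,230,190,370) if n=="side" else (120,290,225,405)
    cr=s["color"][a[0]-20 if n=="side" else a[0]:a[1],a[2]:a[3],::-1]
    if n=="side": cr=s["color"][60:240,190:370,::-1]
    else: cr=s["color"][130:280,225:405,::-1]
    ims.append(cv2.resize(cr,None,fx=2.2 if n=="top" else 2.2,fy=2.2,interpolation=cv2.INTER_CUBIC))
h=max(i.shape[0] for i in ims)
ims=[cv2.copyMakeBorder(i,0,h-i.shape[0],0,0,0) for i in ims]
cv2.imwrite(f"pics/v{tag}.png",np.hstack(ims))
st=get_state(); print(st["time"],st["tool_pos"],st["contact_force"])
E
python3 look.py 1
```

```text
2.575 [ 0.65293949 -0.10668751  0.33530696] [ 0.568585   -0.63971313  0.51706812]
```

View pics/v1.png

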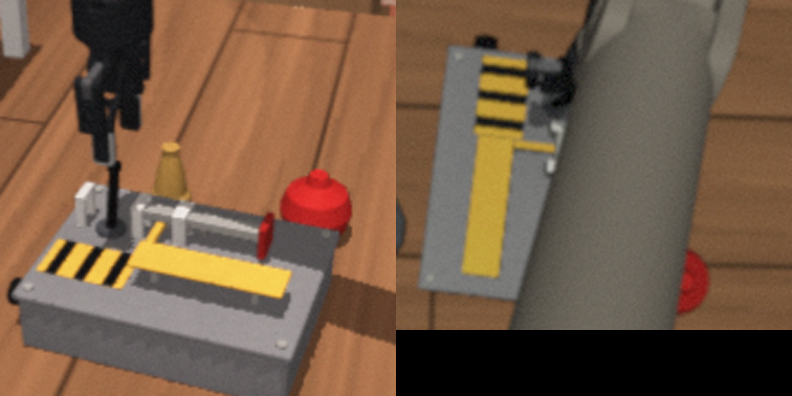

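Side view: the two fingertips are at about (105,160) and (130,128), straddling the toggle ball at (113,168) from above. I'll measure their height by depth.

Run:
```python
from h import *
s=pickle.load(open("side1.pkl","rb")); P=bydepth(s)
for (x,y) in((105,156),(104,148),(100,120),(130,126),(130,118),(113,168),(113,180)):
    u=190+x/2.2;v=60+y/2.2; print((x,y),P[int(round(v)),int(round(u))].round(3),s["color"][int(round(v)),int(round(u))])
# points of gripper near tip
q=P[60:150,220:262].reshape(-1,3); q=q[(q[:,2]>.135)&(q[:,2]<.3)&(q[:,0]>.6)&(q[:,0]<.7)&(q[:,1]>-.2)]
for lo,hi in((-.2,-.115),(-.1,-.02)):
    r=q[(q[:,1]>lo)&(q[:,1]<hi)]; print(r.min(0).round(3),r.max(0).round(3))
for zz in np.arange(.15,.25,.01):
    r=q[abs(q[:,2]-zz)<.005]; print(zz.round(3),r[:,0].min().round(3),r[:,0].max().round(3),np.unique(r[:,1].round(2),return_counts=True))
```

```text
(105, 156) [ 0.648 -0.063  0.175] [26 25 27]
(104, 148) [ 0.649 -0.059  0.187] [22 21 22]
(100, 120) [ 0.646 -0.042  0.225] [19 19 21]
(130, 126) [ 0.645 -0.136  0.168] [22 20 20]
(130, 118) [ 0.645 -0.137  0.175] [21 23 21]
(113, 168) [ 0.654 -0.1    0.139] [21 19 21]
(113, 180) [ 0.652 -0.095  0.127] [19 18 19]
[ 0.63  -0.17   0.161] [ 0.659 -0.115  0.265]
[ 0.614 -0.1    0.136] [ 0.683 -0.035  0.3  ]
0.15 0.652 0.653 (array([-0.1]), array([2]))
0.16 0.641 0.664 (array([-0.14, -0.07]), array([6, 6]))
0.17 0.636 0.666 (array([-0.14, -0.13, -0.07, -0.06]), array([36,  2, 17, 17]))
0.18 0.636 0.665 (array([-0.14, -0.07, -0.06]), array([40, 15, 24]))
0.19 0.636 0.664 (array([-0.14, -0.13, -0.07, -0.06]), array([33,  1, 13, 35]))
0.2 0.635 0.662 (array([-0.15, -0.14, -0.13, -0.07, -0.06]), array([ 1, 36,  2,  9, 13]))
0.21 0.633 0.668 (array([-0.16, -0.15, -0.14, -0.07, -0.06, -0.05, -0.04]), array([ 5,  3, 28, 10, 12,  6, 18]))
0.22 0.633 0.669 (array([-0.17, -0.16, -0.15, -0.14, -0.13, -0.08, -0.07, -0.06, -0.05,
       -0.04]), array([ 2, 10,  1,  3,  8,  5, 14, 13, 27, 31]))
0.23 0.631 0.669 (array([-0.17, -0.16, -0.15, -0.13, -0.12, -0.11, -0.08, -0.07, -0.05,
       -0.04]), array([ 2, 13,  1, 16,  4,  2,  7, 33,  7, 29]))
0.24 0.631 0.669 (array([-0.17, -0.16, -0.13, -0.12, -0.11, -0.09, -0.08, -0.07, -0.05,
       -0.04]), array([ 4, 15,  7, 15,  1,  3, 26,  8,  8, 58]))
```

Request:
step_arm(plan=[[[0, 0, -0.02, 0], [0, 0, -0.04, 0], [0, 0, -0.04, 0], [0.001, 0.012, -0.04, 0], [0.002, 0.024, -0.04, 0], [0.003, 0.034, -0.04, 0], [0.004, 0.044, -0.04, 0], [0.0048, 0.052, -0.04, 0], [0.005, 0.056, -0.04, 0], [0.005, 0.056, -0.04, 0]]])

```text
time: 3.82
tool_pos: [0.6577, -0.0503, 0.2946]
tcp_rot: [180.0, -0.0, 174.8]
contact_force: [0.1, 0.3, 0.0]
grip_width: 0.0641
```

```bash
python3 look.py 2
```

```text
3.925 [ 0.65760574 -0.05088325  0.29465245] [0.02791518 0.20751639 0.41191243]
```

View pics/v2.png

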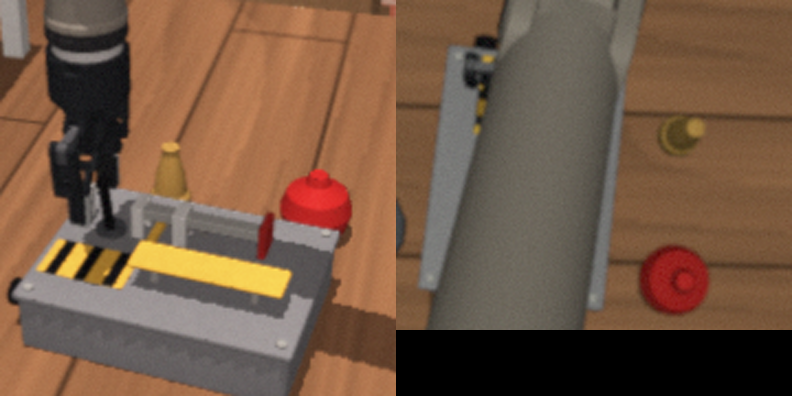

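Side view: the toggle now leans left, towards +y, with its ball near (100,185) between the fingers. I'll push a little further until it reaches its stop.

Request:
step_arm(plan=[[[0.0003, 0.003, 0, 0], [0.0005, 0.006, 0, 0], [0.0007, 0.008, 0, 0], [0.0007, 0.008, 0, 0]]])

```text
time: 4.42
tool_pos: [0.6584, -0.0425, 0.2947]
tcp_rot: [180.0, -0.0, 174.8]
contact_force: [-0.0, -0.5, 0.2]
grip_width: 0.0635
```

Request:
step_arm(plan=[[[0.0002, 0.002, 0, 0], [0.0003, 0.004, 0, 0], [0.0003, 0.004, 0, 0]]])

```text
time: 4.8
tool_pos: [0.6587, -0.0395, 0.2948]
tcp_rot: [-179.9, 0.0, 174.8]
contact_force: [1.4, -2.8, -0.6]
grip_width: 0.064
```

Request:
step_arm(plan=[[[-0.0005, -0.008, 0, 0], [-0.001, -0.012, 0.0, 0], [-0.001, -0.012, 0.04, 0], [-0.001, -0.012, 0.09, 0], [-0.05, -0.008, 0.09, 0], [-0.1, -0.003, 0.09, 0], [-0.14, 0.0, 0.09, 0], [-0.17, 0.0, 0.09, 0], [-0.17, 0.0, 0.09, 0]]])

```text
time: 5.92
tool_pos: [0.4869, -0.0391, 0.3849]
tcp_rot: [179.9, -0.0, 174.8]
contact_force: [-0.6, -0.8, 0.7]
grip_width: 0.064
```

```bash
python3 look.py 3;python3 - <<'E'
from h import *
s=pickle.load(open("side3.pkl","rb")); P=bydepth(s)
q=P[80:190,200:270]; b=(s["color"][80:190,200:270].max(-1)<45)&(q[...,2]>.09)&(q[...,2]<.16)&(q[...,0]>.63)&(q[...,0]<.68)
q=q[b]
for z in np.arange(.09,.15,.01):
    r=q[abs(q[:,2]-z)<.005]
    if len(r): print(z,np.median(r,0).round(4),len(r))
E
```

```text
6.025 [ 0.48906071 -0.0387398   0.3852586 ] [0.69981975 0.4855151  0.48365797]
0.09 [ 0.6535 -0.0763  0.092 ] 7
0.09999999999999999 [ 0.6545 -0.072   0.1023] 9
0.10999999999999999 [ 0.6537 -0.0695  0.1095] 11
0.11999999999999998 [ 0.6548 -0.0636  0.1212] 12
0.12999999999999998 [ 0.6539 -0.0588  0.1304] 10
0.13999999999999996 [ 0.6559 -0.0583  0.1379] 21
```

View pics/v3.png

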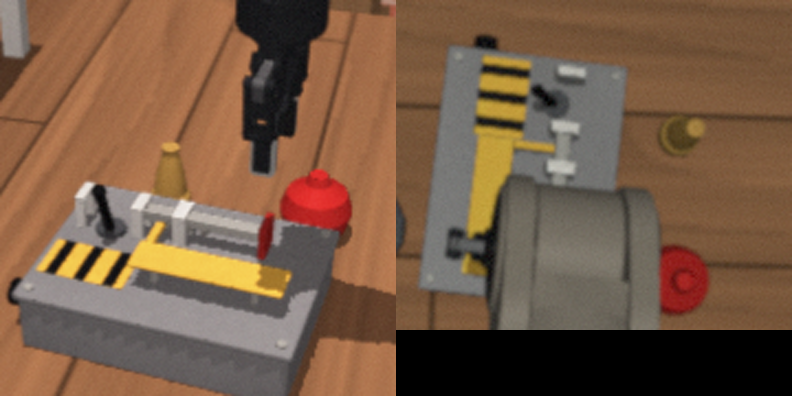

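The toggle's slope in the side view is about 0.43 rad towards +y, so it is fully off. Next I'll place one finger above the catch bar and the other behind the tab.

Request:
step_arm(plan=[[[-0.014, -0.008, 0, 0], [-0.014, -0.008, 0, 0], [-0.014, -0.008, -0.04, 0], [-0.014, -0.008, -0.08, 0], [-0.014, -0.008, -0.1, 0], [-0.014, -0.008, -0.1, 0]]])

```text
time: 6.78
tool_pos: [0.4743, -0.0468, 0.2834]
tcp_rot: [-179.9, -0.2, 174.8]
contact_force: [-0.7, -0.7, -0.3]
grip_width: 0.0641
```

```bash
python3 look.py 4
```

```text
6.875 [ 0.4753054  -0.04696483  0.28530354] [ 0.48576619  0.63064684 -0.76314122]
```

View pics/v4.png

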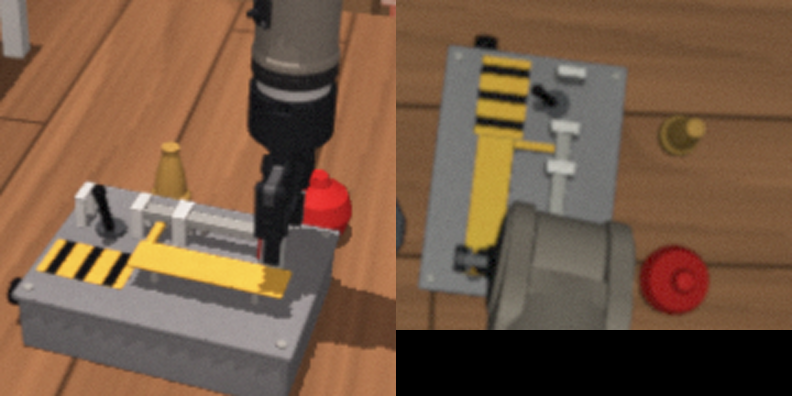

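Side view: the near fingertip, at (272,262), stands just above the rear part of the yellow bar. The tab at (262,245) is just ahead of the other finger. Now I'll press down.

Request:
step_arm(plan=[[[0, 0, -0.006, 0], [0, 0, -0.01, 0], [0, 0, -0.014, 0], [0, 0, -0.017, 0], [0, 0, -0.017, 0], [0, 0, -0.017, 0]]])

```text
time: 7.62
tool_pos: [0.4747, -0.0468, 0.2678]
tcp_rot: [180.0, 0.0, 174.8]
contact_force: [-0.8, -0.1, -0.8]
grip_width: 0.0641
```

Request:
step_arm(plan=[[[0, 0, -0.003, 0], [0, 0, -0.004, 0], [0, 0, -0.004, 0], [0, 0, -0.004, 0]]])

```text
time: 8.12
tool_pos: [0.4748, -0.0468, 0.2639]
tcp_rot: [180.0, 0.0, 174.8]
contact_force: [-0.3, -0.8, 2.2]
grip_width: 0.0639
```

```bash
python3 look.py 5
```

```text
8.225 [ 0.47483877 -0.04682165  0.26389667] [-0.44260776  0.63157592  2.82086466]
```

View pics/v5.png

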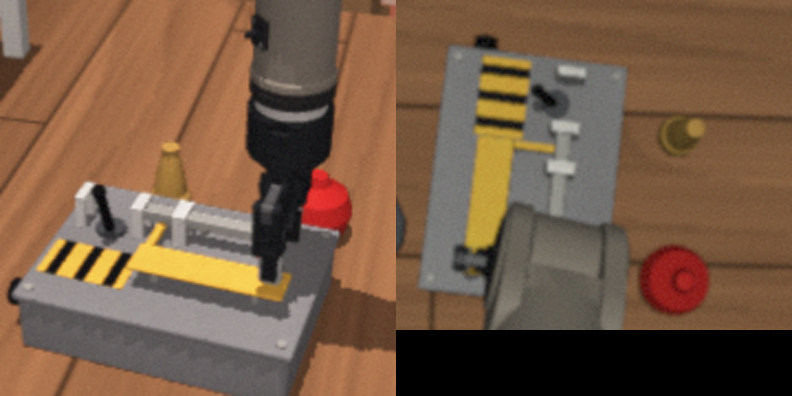

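The finger has made contact, at about 2.5 N with the catch barely moved. I'll press further in small steps.

Request:
step_arm(plan=[[[0, 0, -0.003, 0], [0, 0, -0.006, 0], [0, 0, -0.009, 0], [0, 0, -0.009, 0], [0, 0, -0.009, 0]]])

```text
time: 8.85
tool_pos: [0.4749, -0.0469, 0.2552]
tcp_rot: [180.0, 0.0, 174.8]
contact_force: [-1.9, -0.9, 9.8]
grip_width: 0.0646
```

Request:
step_arm(plan=[[[0, 0, -0.001, 0], [0, 0, -0.001, 0], [0, 0, -0.001, 0]]])

```text
time: 9.22
tool_pos: [0.475, -0.0469, 0.255]
tcp_rot: [179.9, -0.0, 174.8]
contact_force: [-3.8, 0.1, 16.7]
grip_width: 0.0638
```

```bash
python3 look.py 6
python3 - <<'E'
from h import *
for t in("3","5","6"):
    s=pickle.load(open(f"side{t}.pkl","rb")); P=bydepth(s)
    H,S,V=cv2.split(cv2.cvtColor(s["color"],cv2.COLOR_RGB2HSV))
    q=P[(H>18)&(H<32)&(S>170)&(V>120)]
    for a,b in((.48,.52),(.53,.56),(.57,.60)):
        r=q[(q[:,0]>a)&(q[:,0]<b)&(q[:,1]>-.04)&(q[:,1]<.02)&(q[:,2]>.075)];print(t,a,np.median(r[:,2]).round(4),len(r))
E
```

```text
9.325 [ 0.47497767 -0.04695932  0.25503382] [-5.23852781 -0.52530996 16.84809321]
3 0.48 0.0994 89
3 0.53 0.0994 38
3 0.57 0.0992 54
5 0.48 0.0953 48
5 0.53 0.0956 36
5 0.57 0.0954 41
6 0.48 0.0868 47
6 0.53 0.0874 37
6 0.57 0.0871 37
```

View pics/v6.png

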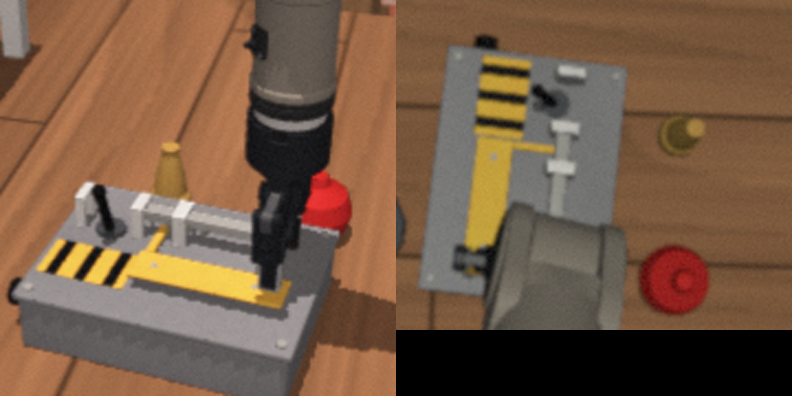

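The bar height has dropped from 99.4 to 87 mm, so the catch is bottomed with the bolt still drawn back. I'll ease the force slightly and slide along box +x.

Request:
step_arm(plan=[[[0, 0, 0.001, 0], [0.004, -0.0004, 0.001, 0], [0.008, -0.0007, 0.001, 0], [0.012, -0.0011, 0.001, 0], [0.016, -0.0015, 0.001, 0], [0.02, -0.0018, 0.001, 0], [0.02, -0.0018, 0.001, 0]]])

```text
time: 10.2
tool_pos: [0.4831, -0.0481, 0.2541]
tcp_rot: [179.7, -2.5, 175.0]
contact_force: [-41.6, 3.1, 57.1]
grip_width: 0.0641
```

```bash
python3 look.py 7
```

```text
10.3 [ 0.48301852 -0.04805506  0.25412362] [-42.28272615   3.46052043  56.76489312]
```

View pics/v7.png

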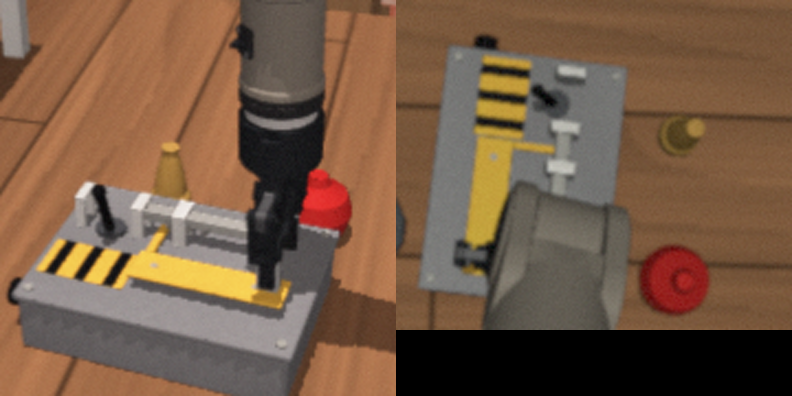

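The finger is stuck by friction on the bottomed bar: the tool has tilted 2.5 degrees and the forces are high. The bolt hasn't moved. I'll back off, then hold the catch on its spring at about 9 mm instead of bottoming it.

Request:
step_arm(plan=[[[-0.006, 0.0005, 0, 0], [-0.012, 0.001, 0, 0], [-0.018, 0.0016, 0.0, 0], [-0.02, 0.0018, 0.001, 0], [-0.02, 0.0018, 0.002, 0], [-0.02, 0.0018, 0.003, 0], [-0.02, 0.0018, 0.003, 0]]])

```text
time: 11.18
tool_pos: [0.4749, -0.0468, 0.2578]
tcp_rot: [180.0, 0.0, 174.8]
contact_force: [-0.0, 0.4, 4.9]
grip_width: 0.0642
```

```bash
cat > bar.py <<'E'
import sys
from h import *
for n in("side","top"):
    s=pickle.load(open(f"{n}{sys.argv[1]}.pkl","rb")); P=bydepth(s)
    H,S,V=cv2.split(cv2.cvtColor(s["color"],cv2.COLOR_RGB2HSV))
    q=P[(H>18)&(H<32)&(S>170)&(V>120)]
    for a,b in((.48,.52),(.53,.56),(.57,.60)):
        r=q[(q[:,0]>a)&(q[:,0]<b)&(q[:,1]>-.04)&(q[:,1]<.02)&(q[:,2]>.075)];print(n,a,np.median(r[:,2]).round(4),len(r))
    q=P[((H<4)|(H>175))&(S>190)&(V>70)]; q=q[(q[:,1]>-.13)&(q[:,2]>.075)]; print("red",len(q),q.min(0).round(3) if len(q) else 0,q.max(0).round(3) if len(q) else 0)
E
python3 look.py 8; python3 bar.py 3; python3 bar.py 8
```

```text
11.275 [ 0.47484809 -0.04682806  0.25778006] [-0.48326624 -0.3773378   4.88447988]
side 0.48 0.0994 89
side 0.53 0.0994 38
side 0.57 0.0992 54
red 65 [ 0.376 -0.099  0.08 ] [0.497 0.776 0.719]
top 0.48 0.1012 47
top 0.53 0.1008 121
top 0.57 0.1007 180
red 1 [0.49  0.037 1.059] [0.49  0.037 1.059]
side 0.48 0.0897 46
side 0.53 0.0896 45
side 0.57 0.0892 37
red 8 [ 0.376 -0.108  0.136] [0.458 0.776 0.719]
top 0.48 0.0909 132
top 0.53 0.0913 174
top 0.57 0.091 182
red 2 [0.49  0.037 1.059] [0.49  0.037 1.059]
```

View pics/v8.png

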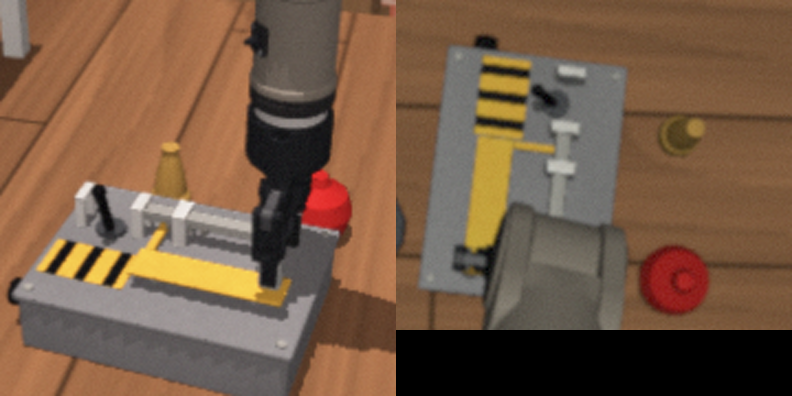

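The catch now sits on its spring at about 9.8 mm, with 4.9 N on it. I'll slide a short way and check.

Request:
step_arm(plan=[[[0.002, -0.0002, 0, 0], [0.004, -0.0004, 0, 0], [0.004, -0.0004, 0, 0]]])

```text
time: 11.65
tool_pos: [0.4776, -0.047, 0.2571]
tcp_rot: [180.0, -0.2, 174.8]
contact_force: [-2.8, 0.4, 4.6]
grip_width: 0.0634
```

Request:
step_arm(plan=[[[0.002, -0.0002, 0, 0], [0.004, -0.0004, 0, 0], [0.006, -0.0005, 0, 0], [0.006, -0.0005, 0, 0]]])

```text
time: 12.15
tool_pos: [0.4836, -0.0476, 0.2571]
tcp_rot: [180.0, -0.2, 174.8]
contact_force: [-3.5, 0.2, 6.0]
grip_width: 0.0641
```

Request:
step_arm(plan=[[[0.002, -0.0002, 0, 0], [0.004, -0.0004, 0, 0], [0.006, -0.0005, 0, 0], [0.006, -0.0005, 0, 0]]])

```text
time: 12.65
tool_pos: [0.489, -0.0481, 0.2568]
tcp_rot: [180.0, -0.4, 174.8]
contact_force: [-4.6, 0.1, 6.6]
grip_width: 0.0641
```

```bash
python3 look.py 9; python3 bar.py 9
```

```text
12.75 [ 0.48894144 -0.04810405  0.25682562] [-3.99028191  0.35652823  5.28282405]
side 0.48 0.0886 68
side 0.53 0.0886 29
side 0.57 0.0885 44
red 4 [ 0.376 -0.106  0.136] [0.471 0.776 0.719]
top 0.48 0.0902 60
top 0.53 0.09 167
top 0.57 0.0903 173
red 2 [0.49  0.037 1.059] [0.49  0.037 1.059]
```

View pics/v9.png

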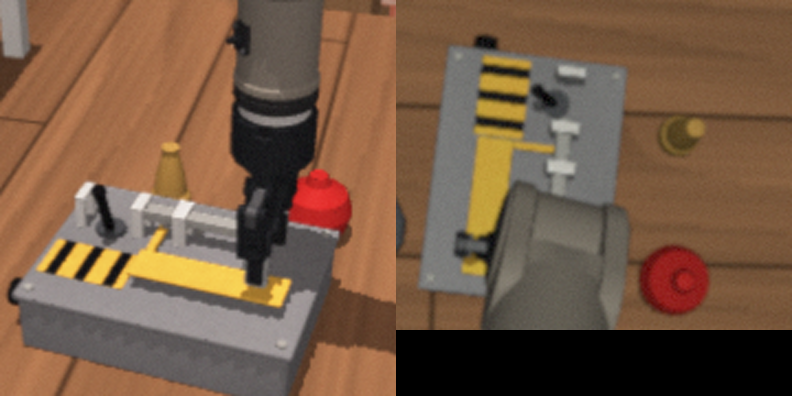

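The finger slides freely and the catch is at 10.8 mm. I'll continue with the height eased by 0.5 mm.

Request:
step_arm(plan=[[[0.003, -0.0003, 0.0003, 0], [0.006, -0.0005, 0.0005, 0], [0.009, -0.0008, 0.0005, 0], [0.012, -0.0011, 0.0005, 0], [0.015, -0.0014, 0.0005, 0], [0.018, -0.0016, 0.0005, 0], [0.018, -0.0016, 0.0005, 0]]])

```text
time: 13.62
tool_pos: [0.5067, -0.0497, 0.257]
tcp_rot: [180.0, -0.4, 174.8]
contact_force: [-4.8, -0.4, 4.5]
grip_width: 0.064
```

```bash
python3 look.py 10; python3 bar.py 10
```

```text
13.725 [ 0.50670849 -0.04969191  0.25701196] [-4.40101519 -0.75083872  3.67331265]
side 0.48 0.0889 114
side 0.53 0.0887 34
side 0.57 0.089 47
red 3 [0.376 0.776 0.719] [0.376 0.776 0.719]
top 0.48 0.0907 54
top 0.53 0.0901 138
top 0.57 0.0903 179
red 3 [0.49  0.037 1.059] [0.49  0.037 1.059]
```

View pics/v10.png

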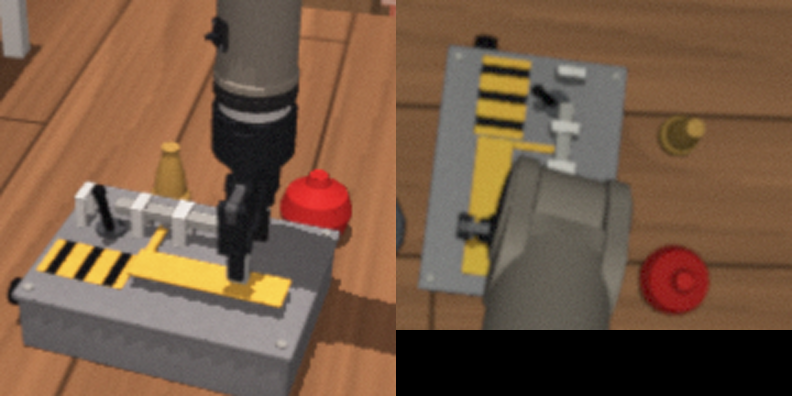

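In the top view the bolt nose at (566,105) has moved past the second bracket, so the bolt is travelling. I'll continue.

Request:
step_arm(plan=[[[0.003, -0.0003, 0, 0], [0.006, -0.0005, 0, 0], [0.009, -0.0008, 0, 0], [0.012, -0.0011, 0, 0], [0.015, -0.0014, 0, 0], [0.018, -0.0016, 0, 0], [0.021, -0.0019, 0, 0], [0.024, -0.0022, 0, 0], [0.024, -0.0022, 0, 0]]])

```text
time: 14.85
tool_pos: [0.531, -0.0519, 0.2571]
tcp_rot: [180.0, -0.4, 174.8]
contact_force: [-4.9, 0.4, 4.7]
grip_width: 0.064
```

```bash
python3 look.py 11; python3 bar.py 11
```

```text
14.95 [ 0.53093424 -0.0519025   0.25711794] [-5.62621892 -0.06369849  4.78598909]
side 0.48 0.0889 61
side 0.53 0.0885 51
side 0.57 0.0885 33
red 3 [0.376 0.776 0.719] [0.376 0.776 0.719]
top 0.48 0.0904 151
top 0.53 0.0912 37
top 0.57 0.0901 146
red 0 0 0
```

View pics/v11.png

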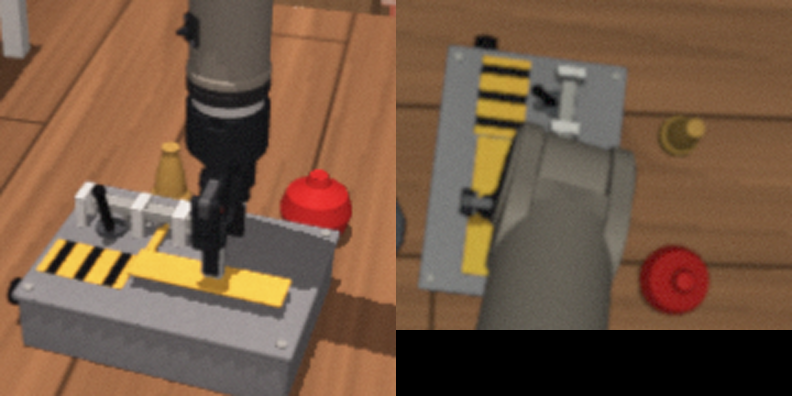

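Request:
step_arm(plan=[[[0.003, -0.0003, 0, 0], [0.006, -0.0005, 0, 0], [0.008, -0.0007, 0, 0], [0.01, -0.0009, 0, 0], [0.01, -0.0009, 0, 0]]])

```text
time: 15.58
tool_pos: [0.541, -0.0528, 0.2571]
tcp_rot: [180.0, -0.3, 174.8]
contact_force: [-5.6, 1.2, 3.8]
grip_width: 0.0641
```

Request:
step_arm(plan=[[[0.001, -0.0001, 0, 0], [0.002, -0.0002, 0, 0], [0.003, -0.0003, 0, 0], [0.003, -0.0003, 0, 0]]])

```text
time: 16.08
tool_pos: [0.5439, -0.0531, 0.2571]
tcp_rot: [180.0, -0.4, 174.8]
contact_force: [-5.2, 0.1, 4.3]
grip_width: 0.0641
```

Request:
step_arm(plan=[[[0.001, -0.0001, 0, 0], [0.002, -0.0002, 0, 0], [0.003, -0.0003, 0, 0], [0.003, -0.0003, 0, 0]]])

```text
time: 16.58
tool_pos: [0.5452, -0.0534, 0.257]
tcp_rot: [179.9, -0.7, 174.7]
contact_force: [-11.4, 1.7, 11.5]
grip_width: 0.0644
```

Request:
step_arm(plan=[[[0.001, -0.0001, 0, 0], [0.001, -0.0001, 0, 0]]])

```text
time: 16.82
tool_pos: [0.5455, -0.0535, 0.2569]
tcp_rot: [179.9, -0.8, 174.7]
contact_force: [-13.1, 2.2, 13.2]
grip_width: 0.0641
```

```bash
python3 look.py 12; python3 bar.py 12
```

```text
16.925 [ 0.54549304 -0.05349463  0.25685031] [-13.98336394   2.32267644  12.62152738]
side 0.48 0.0886 24
side 0.53 0.0891 91
side 0.57 0.0884 36
red 2 [0.376 0.776 0.719] [0.376 0.776 0.719]
top 0.48 0.0899 142
top 0.53 0.091 17
top 0.57 0.09 129
red 3 [0.49  0.037 1.059] [0.49  0.037 1.059]
```

View pics/v12.png

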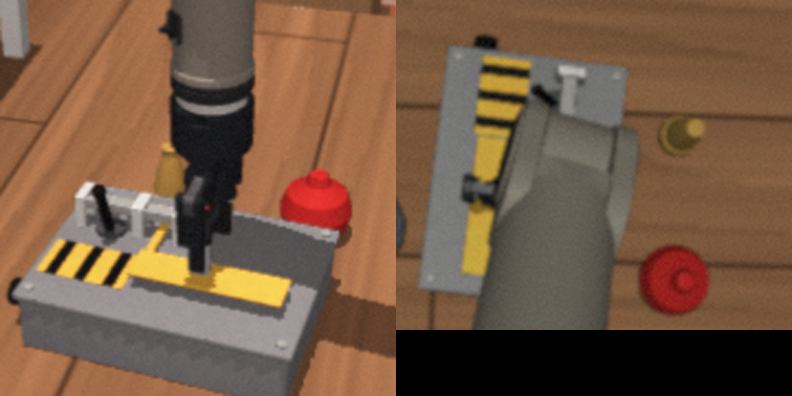

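Contact force at the stop is 13 N along -x, and the finger has travelled the expected distance. I'll ease the x push slightly, then lift straight up.

Request:
step_arm(plan=[[[-0.003, 0.0003, 0, 0], [-0.003, 0.0003, 0, 0], [-0.003, 0.0003, 0.005, 0], [-0.003, 0.0003, 0.012, 0], [-0.003, 0.0003, 0.025, 0], [-0.003, 0.0003, 0.06, 0], [-0.003, 0.0003, 0.11, 0], [-0.05, 0.02, 0.15, 0], [-0.1, 0.06, 0.15, 0], [-0.12, 0.12, 0.15, 0]]])

```text
time: 18.18
tool_pos: [0.4299, 0.0624, 0.4101]
tcp_rot: [179.8, 0.3, 174.6]
contact_force: [1.3, 0.7, -0.8]
grip_width: 0.0642
```

Request:
step_arm(plan=[[[0, 0.05, 0, 0], [0, 0.1, 0, 0], [0, 0.15, 0, 0], [0, 0.18, 0, 0], [0, 0.18, 0, 0]]])

```text
time: 18.8
tool_pos: [0.431, 0.2462, 0.4091]
tcp_rot: [179.8, 0.2, 175.1]
contact_force: [-0.1, 0.3, 0.0]
grip_width: 0.0642
```

```bash
python3 look.py 13; python3 bar.py 13
```

```text
18.9 [0.43148428 0.24280573 0.408835  ] [ 0.11170922 -0.31101985 -0.16949536]
side 0.48 0.099 9
side 0.53 0.0979 10
side 0.57 0.0979 9
red 73 [ 0.55  -0.104  0.08 ] [ 0.558 -0.072  0.113]
top 0.48 0.1004 243
top 0.53 0.1004 177
top 0.57 0.1006 179
red 24 [ 0.49  -0.103  0.109] [0.555 0.037 1.059]
```

View pics/v13.png

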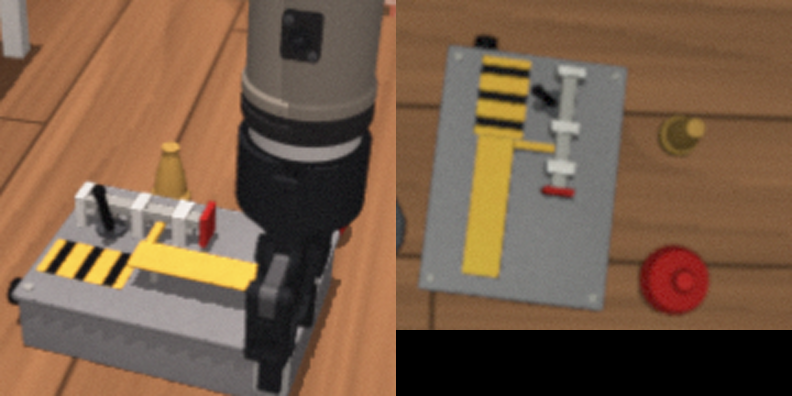

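Top view: the tab is now at (558,191). By depth its rear face is at x = 0.550, against 0.490 at the start, which is 60 mm of travel. The bar is back at 100.5 mm, the toggle leans towards +y, and the float and nozzle are unmoved. I'll check the other loose things and then hand in.

Run:
```python
from h import *
a=pickle.load(open("top0.pkl","rb"))["color"].astype(int);b=pickle.load(open("top13.pkl","rb"))["color"].astype(int)
d=abs(a-b).max(-1)
for n,(x0,x1,y0,y1) in dict(float=(330,372,238,278),nozzle=(340,370,178,204),wheel=(184,234,208,258),spanner=(200,220,138,204)).items(): print(n,(d[y0:y1,x0:x1]>40).sum(),d[y0:y1,x0:x1].max())
from rig import *
sign_off(); print(get_state()["time"])
```

```text
float 0 19
nozzle 0 19
wheel 0 16
spanner 0 19
the job is handed in; nothing more can be done
the job is handed in; nothing more can be done
```

The pump is switched off and locked off, and I handed the job in at about 19 s of the 59 s allowed. No verdict is reported.

**What I did:** I pushed the toggle fully over to +y. Then I pressed the catch with one finger while the other pushed the tab until the bolt met its stop. After that I lifted clear, and the catch sprang back up.

**One thing went wrong:** on the first slide I had pressed the catch to the bottom, and the finger stuck on the bar. Wrist force reached about 42 N sideways and 57 N vertically, under the 120 N limit, before I backed off. I repeated it with the catch held on its spring at about 10 mm, and it slid freely.

**Last checks:**

| Check | Result |
|---|---|
| Toggle | Measured at about 0.43 rad past upright after the push (0.4 is its stop); still leaning that way in the last picture |
| Bolt | Rear face of the tab moved about 60 mm, from x 0.490 to 0.550 |
| Catch | Bar top at 100.4 mm in the top view, against 100.9 mm before pressing; the side view read 98–99 mm, but the arm partly hid the bar there |
| Float, handwheel, nozzle, spanner | No change between the first and last top pictures |
| Robot | Clear of everything, wrist force about zero |

The catch reading agrees with fully up in the top view. In the side view it is within about 1.5 mm of it, inside the 2 mm limit.

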